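Hang three spanners on the sprung J-hook, largest at the bottom

ROBOT

A 6-joint arm with a two-finger parallel gripper is mounted at the origin on the work surface. World frame = base frame: x ahead of the robot, y to its left, z up, the work surface at z = 0. Lengths are in mm, angles in rad, forces in N, time in s.
With the tool pointing down it reaches from about 275 to 825 mm from the base axis. Payload 4.9 kg.
Tool frame: the origin (TCP) lies at the very end of the fingers, on their centre line; the grasp point (between the pads) lies 19 mm behind it; z points along the fingers, y is the direction in which the jaws open and shut (so a half turn about z gives the same grasp; the last joint's range is limited). The gripper opens to 85 mm and grips with 20 to 120 N. Pads are 22 mm wide; open, the fingers measure 114 mm over their backs; the gripper's body (76 mm by 85 mm) begins 54 mm behind the grasp point. The pads swing forward as they close: fully open they stand 13 mm farther back than shut.
Start: joints at [-1.275, 0.326, -0.193, 1.052, 0, 1.437], TCP at [229.192, -499.989, 204.081] pointing down, gripper open.
Joint ranges: [-2.65, 2.65], [-0.97, 1.79], [-1.3, 1.35], [-1.93, 2.1], [-1.47, 1.37], [-3.14, 3.14]. Speed limits (rad/s): [2.57, 2.57, 3.14, 3.14, 3.14, 3.14].

INTERFACE

Orientations are given as [roll, pitch, yaw] about the fixed x, y, z axes, in that order (R = Rz(yaw) Ry(pitch) Rx(roll)).
In Python, from bench import bot, solve_ik, imaging gives the robot as it stands. Calls block until the motion is done:
- bot.move_ptp(position, orientation): joint-space move of the TCP to a pose.
- bot.movel(position, rot=None, max_speed=150, threshold=None): straight line of the TCP; rot=None keeps the orientation; max_speed is the mean speed in mm/s. With threshold (N) it stops when the force on the tool has changed by that much, and returns True; else False.
- bot.move_j(angles): joint-space move.
- bot.grip(opening, effort=None): opening from 0.0 (shut) to 1.0 (fully open); effort is the grip in N (None keeps the last); returns when the fingers have stopped.
- bot.dwell(seconds).
- solve_ik(position, orientation): joint angles nearest the present ones, or None.
- bot.get_state(): the state.
- imaging.capture(name): name is "scene" or "top"; returns the picture (384x512x3 uint8, blue, green, red); there is no depth.
- imaging.camera_model(name): a dict with "K" (3x3 intrinsics, pixels), "position" and "rotation" of the camera in the world. Camera axes: x right, y up, looking along -z (the intrinsics and any distortion apply to the point x, -y, -z); pixel columns grow to the right and rows downward; lengths in mm; the calibration is good to about 2 mm. A picture is of the moment at which its call begins. camera_model takes no time and is no camera call.
A pose or a line that the arm cannot do raises bot.IKError and nothing moves.
- bot.sign_off(): hands the job in, once; it reports no verdict.
The state is a dict: "t": time; "qpos": joint angles; "joint_velocities": joint speeds; "effort": joint torques, N m; "tcp_pos": TCP position; "orientation": TCP orientation; "contact_force": force on the tool from outside, world axes, zero at the start; "wrist_torque": the same for the moment, N m; "opening": opening from 0.0 (shut) to 1.0 (fully open).
Only numpy, scipy, OpenCV 4.12 (cv2) and the standard library are available. Lean on these libraries where they do the work, as an engineer would, in place of code of your own. Each camera call takes 0.05 s, during which the arm holds its last target. There are 200 camera calls.

TASK

Hang the three hub spanners on the upturned hook by their round eyes: the longest first, the middle one on top of it, the shortest last. The hook's spring balls drag on the eyes, so push each spanner down until it sits fully home on whatever is below it and bear down on it firmly for a moment (about 15 N; more than 25 N is too much) before you hang the next one. Let go of them all at the end and leave the other things on the bench where they are.

Things in the scene. Friction and masses are not known exactly. Their poses are not given: they have to be found in the camera images.
- hook: The J-hook, fixed to the bench: aluminium base plate (150 x 90 x 12 mm); a 16 mm round steel bar runs forward from a low block and turns straight up into a post. Origin: on the post's axis at the plate's underside (bench height); z up, x from the post to the block (the plate reaches 115 mm that way, 35 mm the other). Post 16 mm thick up to 116 mm above the bench, then tapering to its tip.
- hook_tip (a point): Centre of the top of the hook's post, 6 mm across, 126 mm above the bench.
- hook_balls (a point): Middle of the spring balls, on the post's axis 92 mm above the bench. Five pairs, 74 to 110 mm above the bench, stick 2.5 mm out of the post along y of the hook and give way inwards. They rub on an eye pushed over them, about 2 to 4 N on each, and can hold a spanner up short of its place.
- hook_foot (a point): Lowest setting of the seat, on the post's axis 65 mm above the bench. The seat, a flat disc 48 mm across that carries the first hub, has been set by hand anywhere from 0 to 12 mm above this point; the setting is not reported: feel for it. The seat is sprung, about 7 N per mm, 5 mm of travel.
- large_eye (a point): Centre of the large spanner's eye, half-way up its hub. Steel hub 52 mm across, 15 mm high, flat faces, with an 18.4 mm round eye through it. x points from the eye along the handle, z up along the eye's axis. The hub can be gripped across its sides, at right angles to the handle, with the post passing up between the fingers.
- medium_eye (a point): Centre of the medium spanner's eye, half-way up its hub. Steel hub 47 mm across, 15 mm high, flat faces, with an 18.4 mm round eye through it. x points from the eye along the handle, z up along the eye's axis. The hub can be gripped across its sides, at right angles to the handle, with the post passing up between the fingers.
- small_eye (a point): Centre of the small spanner's eye, half-way up its hub. Steel hub 42 mm across, 15 mm high, flat faces, with an 18.4 mm round eye through it. x points from the eye along the handle, z up along the eye's axis. The hub can be gripped across its sides, at right angles to the handle, with the post passing up between the fingers.
- large: The large spanner, lying flat on the bench, 201 mm long over all, about 260 g (varies by a quarter): steel hub at one end, black plastic handle 18 mm wide and 10 mm thick, open aluminium C jaw 60 mm across whose far edge is 175 mm from the eye's axis. Origin on the eye's axis at the hub's underside; axes as for its eye.
- medium: The medium spanner, lying flat on the bench, 165 mm long over all, about 200 g (varies by a quarter): steel hub at one end, black plastic handle 18 mm wide and 10 mm thick, open aluminium C jaw 48 mm across whose far edge is 142 mm from the eye's axis. Origin on the eye's axis at the hub's underside; axes as for its eye.
- small: The small spanner, lying flat on the bench, 133 mm long over all, about 150 g (varies by a quarter): steel hub at one end, black plastic handle 18 mm wide and 10 mm thick, open aluminium C jaw 36 mm across whose far edge is 112 mm from the eye's axis. Origin on the eye's axis at the hub's underside; axes as for its eye.
- slug_a: Bystander: an upright aluminium slug, 26 mm across, 30 mm high; origin at the centre of its underside.
- slug_b: Bystander: an upright black plastic slug, 26 mm across, 22 mm high; origin at the centre of its underside.
- driver: Bystander: a screwdriver lying on the bench; origin at its underside.
- wrench: Bystander: an ordinary one-piece steel wrench lying on the bench (no hub or black handle, not one of the three); origin at its underside.
- mouse: Bystander: a white computer mouse, 100 x 58 x 24 mm; origin at the centre of its underside.
- flange: Bystander: a small aluminium flange with a neck, 48 mm across, 24 mm high; origin at the centre of its underside.
There are look-alikes about, which are no part of the job. Leave any orange or purple look-alike of the large alone.

How it is judged:
By the outcome, as a careful person would: the job done as asked, in the order asked, and still so for the second after the job is handed in, with the robot touching nothing.
It also fails if it takes over 72 s, if anything falls off the work surface, if the arm or the gripper's body presses on something with over 40 N, if the wrist force passes 120 N, or if a joint passes its speed limit or range.

## Working session

There is one attempt and no reset: what is moved stays moved. The work goes in short steps, each a Python script; the robot and the scene stay as the last script left them, time stands still between calls to the robot, and variables do not carry over. Pictures are saved under pics/ and viewed, about 8 in all and at most 12, crops included, and the job is handed in when it is done.

```bash
mkdir -p pics; ls
python3 - <<'E'
from bench import bot, imaging
import cv2, numpy as np
for n in("scene","top"):
    im=imaging.capture(n); cv2.imwrite(f"pics/{n}0.png",im)
    cv2.imwrite(f"pics/{n}0b.png",cv2.resize(im,(800,600),interpolation=cv2.INTER_CUBIC))
    m=imaging.camera_model(n); print(n,{k:np.round(v,4).tolist() if not isinstance(v,str) else v for k,v in m.items()})
s=bot.get_state();print(s)
E
```

```text
pics
scene {'K': [[413.8275, 0.0, 253.6209], [0.0, 413.8275, 194.7263], [0.0, 0.0, 1.0]], 'position': [1314.7406, -189.5547, 973.908], 'rotation': [0.7474, 0.0054, 1.3575]}
top {'K': [[399.8206, 0.0, 247.3418], [0.0, 399.8206, 184.1848], [0.0, 0.0, 1.0]], 'position': [266.0099, -9.5217, 1418.5925], 'rotation': [0.1799, 0.0009, -1.562]}
{'t': 0.1, 'qpos': array([-1.27524384e+00,  3.26877655e-01, -1.93496618e-01,  1.05201643e+00,
        7.77440065e-06,  1.43659836e+00]), 'joint_velocities': array([0.00061639, 0.00030264, 0.00256127, 0.00075378, 0.00092341,
       0.0005446 ]), 'effort': array([-1.64023269e-03, -4.44239187e+01,  2.63038427e+01,  7.85163429e-03,
       -2.55922587e-04, -1.28295113e-06]), 'tcp_pos': array([ 228.99809512, -499.42412048,  203.37105375]), 'orientation': array([-3.14001366e+00, -2.21024217e-04,  4.29750275e-01]), 'contact_force': array([-0.5618015 , -0.68808053, -0.72547844]), 'wrist_torque': array([-0.00705169,  0.02275571,  0.03004911]), 'opening': 0.9990291534241428}
```

View pics/top0b.png

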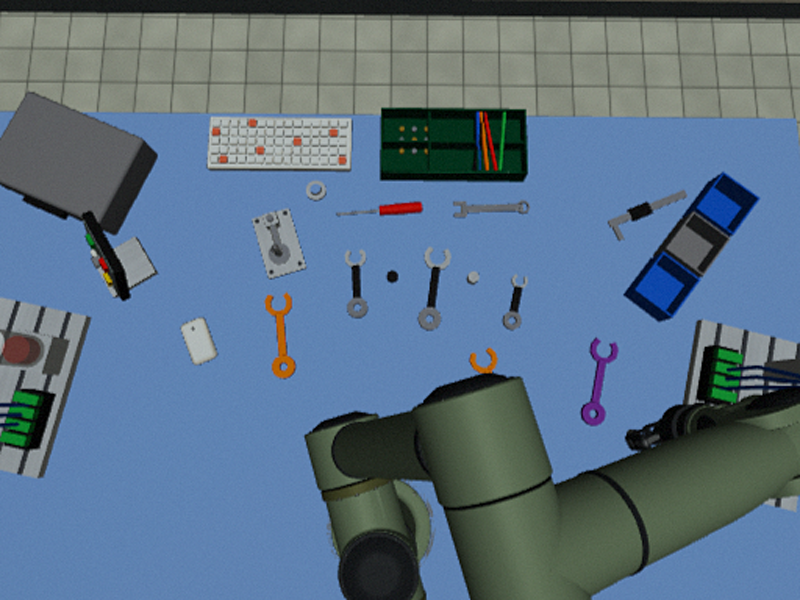

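View pics/scene0b.png

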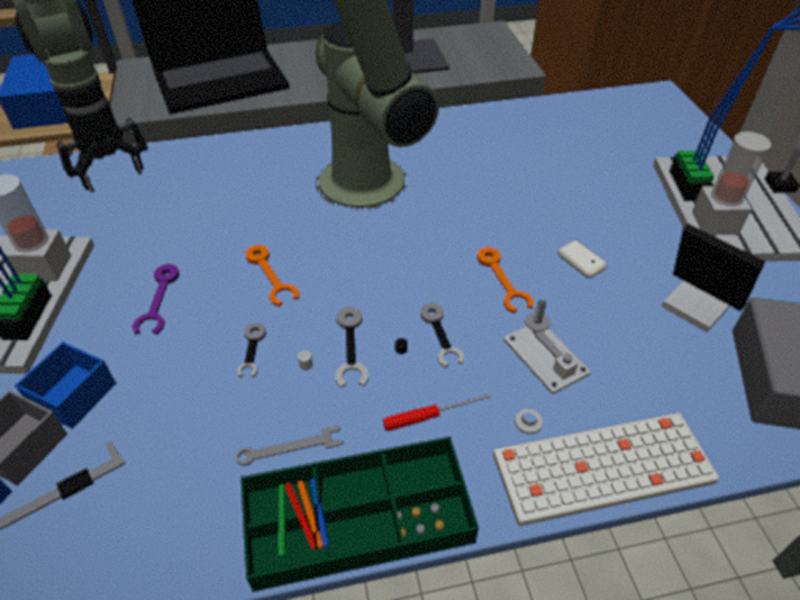

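Top picture (800x600): black-handled grey spanners have their hubs at (357,308) medium, (430,318) large and (512,322) small. The look-alikes are orange at (283,367) and (484,360), purple at (593,412), and the one-piece wrench at (490,209). The hook's seat is at (279,253). I'll check these in close crops.

Run:
```python
import cv2
a=cv2.imread("pics/top0.png")[130:215,155:345]   # x4
b=cv2.imread("pics/scene0.png")[186:256,150:380]
cv2.imwrite("pics/c1.png",cv2.resize(a,None,fx=4,fy=4,interpolation=cv2.INTER_CUBIC))
cv2.imwrite("pics/c2.png",cv2.resize(b,None,fx=3.4,fy=3.4,interpolation=cv2.INTER_CUBIC))
```

```text
(no output)
```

View pics/c1.png

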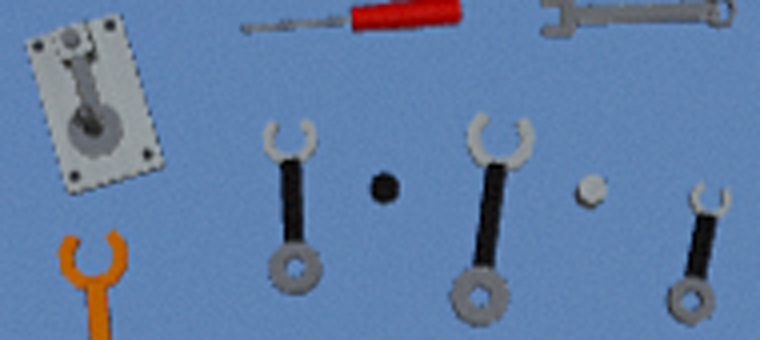

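View pics/c2.png

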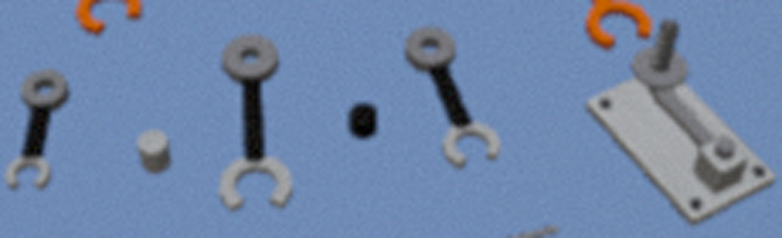

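The crops confirm the three black-handled spanners, ordered by length as large (hub 480,295), medium (294,268) and small (691,300). The hook is at (95,130). Next I'll fit their poses by matching silhouettes in both cameras.

```bash
cat > fit.py <<'E'
import cv2, numpy as np
from scipy.spatial.transform import Rotation as Ro
from scipy.optimize import minimize, least_squares
from bench import imaging
M={n:imaging.camera_model(n) for n in("scene","top")}
def proj(n,P):
    m=M[n]; R=Ro.from_euler('xyz',m["rotation"]).as_matrix()
    c=(np.atleast_2d(P)-m["position"])@R; c=c*[1,-1,-1]
    p=c@np.asarray(m["K"]).T; return p[:,:2]/p[:,2:]
def backproj(n,uv,z):
    m=M[n]; R=Ro.from_euler('xyz',m["rotation"]).as_matrix(); K=np.asarray(m["K"])
    d=np.linalg.solve(K,[uv[0],uv[1],1])*[1,-1,-1]; d=R@d; p=np.array(m["position"])
    return p+d*(z-p[2])/d[2]
def mask(im):
    b=cv2.GaussianBlur(im,(3,3),0).astype(float); bg=np.median(b.reshape(-1,3),0)
    return b
SP={"large":(26,175,30),"medium":(23.5,142,24),"small":(21,112,18)}
S=8
def render(n,name,x,y,a,box,z0=0):
    r,L,j=SP[name]; w=np.zeros(((box[3]-box[1])*S,(box[2]-box[0])*S),np.uint8)
    c,s=np.cos(a),np.sin(a); T=np.array([[c,s,0],[-s,c,0],[0,0,1]])
    def poly(pts,hull=True,val=255):
        uv=(proj(n,np.array(pts)@T+[x,y,z0])-[box[0],box[1]]+.5)*S
        uv=uv.astype(np.float32); uv=cv2.convexHull(uv) if hull else uv
        cv2.fillPoly(w,[np.round(uv).astype(np.int32).reshape(-1,1,2)],val)
    t=np.linspace(0,2*np.pi,48)
    poly([(r*np.cos(u),r*np.sin(u),z) for u in t for z in(0,15)])
    poly([(q,v,z) for q in(r-3,L-1.5*j) for v in(-9,9) for z in(2,12)])
    return w
def fit(name,ims,x,y,a):
    r,L,j=SP[name]; dat=[]
    for n,im in ims.items():
        uv=proj(n,[(x+d*np.cos(a)+e,y+d*np.sin(a)+f,7) for d in(0,L-1.9*j) for e in(-r,r) for f in(-r,r)])
        lo=np.floor(uv.min(0)).astype(int)-4; hi=np.ceil(uv.max(0)).astype(int)+4
        b=im[lo[1]:hi[1],lo[0]:hi[0]].astype(float)
        sat=b[...,0]-b[...,2]              # blue bench is blue-rich
        f=np.clip(1-sat/np.percentile(sat,80),0,1)
        dat.append((n,(*lo,*hi),f))
    def cost(p):
        c=0
        for n,box,f in dat:
            w=render(n,name,*p,box); w=cv2.resize(w,(f.shape[1],f.shape[0]),interpolation=cv2.INTER_AREA)/255.
            yy,xx=np.mgrid[0:f.shape[0],0:f.shape[1]]
            # ignore the jaw and the eye's hole
            far=proj(n,[(p0[0]+d*np.cos(p0[2]),p0[1]+d*np.sin(p0[2]),7) for d in(0,L-1.9*j)])-[box[0],box[1]]
            d=far[1]-far[0]; u=((xx-far[0,0])*d[0]+(yy-far[0,1])*d[1])/(d@d)
            ok=(u<1)&(np.hypot(xx-far[0,0],yy-far[0,1])>3.0)
            c+=((w-f)[ok]**2).sum()
        return c
    p0=(x,y,a)
    res=minimize(cost,p0,method="Nelder-Mead",options=dict(initial_simplex=[p0,(x+4,y,a),(x,y+4,a),(x,y,a+.08)],xatol=.05,fatol=.01))
    return res.x,res.fun
E
python3 - <<'E'
from fit import *
A={n:cv2.imread(f"pics/{n}0.png") for n in M}
t=lambda u,v:(155+(u+.5)/4-.5,130+(v+.5)/4-.5)
s=lambda u,v:(150+(u+.5)/3.4-.5,186+(v+.5)/3.4-.5)
px={"large":((480,295),(500,140),(250,58)),"medium":((294,268),(290,140),(430,47)),"small":((691,300),(711,198),(45,90))}
for k,(h,j,hs) in px.items():
    H=backproj("top",t(*h),15);J=backproj("top",t(*j),8);G=backproj("scene",s(*hs),15)
    a=np.arctan2(*(J-H)[1::-1]); print(k,H.round(1),G.round(1),round(a,3),np.linalg.norm((J-H)[:2]).round(1))
    for sel in(("top",),("scene",),("top","scene")):
        p,c=fit(k,{n:A[n] for n in sel},H[0],H[1],a); print("  ",sel,p.round(3),round(c,2))
# hook
ct=[(27,43),(120,13),(164,163),(72,193)]; cs=[(588,101),(642,70),(777,178),(694,222)]
P1=np.array([backproj("top",t(*q),12) for q in ct]); P2=np.array([backproj("scene",s(*q),12) for q in cs])
print(P1.round(1).tolist(),P2.round(1).tolist())
print("tip top",backproj("top",t(92,118),126),"scene",backproj("scene",s(669,24),126))
E
```

```text
large [ 453.1 -103.2   15. ] [ 457.7 -106.    15. ] -0.133 143.6
   ('top',) [ 4.53911e+02 -1.02696e+02 -1.32000e-01] 6.34
   ('scene',) [ 4.52483e+02 -1.05383e+02 -1.34000e-01] 20.2
   ('top', 'scene') [ 4.53447e+02 -1.03946e+02 -1.26000e-01] 43.98
medium [475.8  61.7  15. ] [480.1  57.8  15. ] 0.051 118.2
   ('top',) [4.77677e+02 6.18880e+01 5.80000e-02] 5.28
   ('scene',) [4.76537e+02 5.91360e+01 4.60000e-02] 19.18
   ('top', 'scene') [4.77473e+02 6.02090e+01 6.60000e-02] 36.66
small [ 450.3 -289.6   15. ] [ 455.8 -291.6   15. ] -0.23 95.9
   ('top',) [ 4.51495e+02 -2.90441e+02 -2.12000e-01] 6.27
   ('scene',) [ 4.50747e+02 -2.93328e+02 -2.13000e-01] 16.37
   ('top', 'scene') [ 4.51716e+02 -2.91659e+02 -2.14000e-01] 32.92
[[681.6, 309.1, 12.0], [710.8, 225.3, 12.0], [570.7, 180.5, 12.0], [542.5, 262.1, 12.0]] [[570.7, 179.7, 12.0], [546.4, 239.3, 12.0], [686.4, 308.6, 12.0], [713.9, 223.2, 12.0]]
tip top [583.72383529 226.1710899  126.        ] scene [594.53516018 227.70326143 126.        ]
```

Run:
```python
import cv2,numpy as np
a=cv2.imread("pics/top0.png")[128:182,158:200]; b=cv2.imread("pics/scene0.png")[186:256,316:382]
A=cv2.resize(a,None,fx=9,fy=9,interpolation=cv2.INTER_CUBIC);B=cv2.resize(b,None,fx=6,fy=6,interpolation=cv2.INTER_CUBIC)
w=np.zeros((486,378+396,3),np.uint8);w[:A.shape[0],:378]=A;w[:B.shape[0],378:]=B
cv2.imwrite("pics/h.png",w)
```

```text
(no output)
```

View pics/h.png

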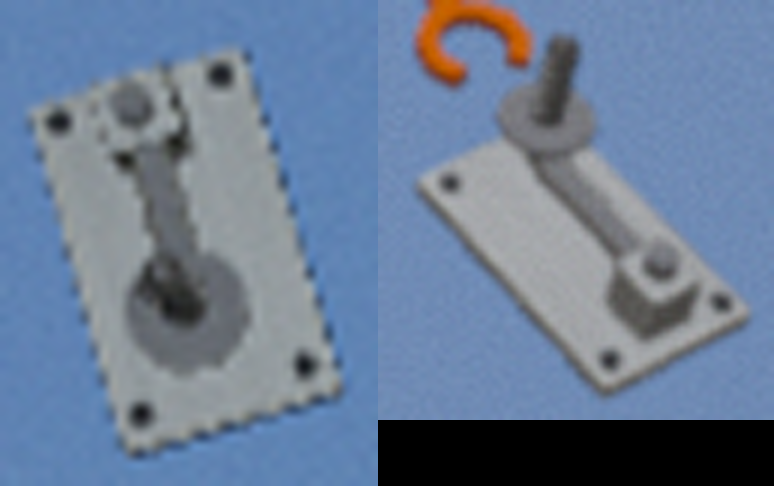

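Run:
```python
from fit import *
t=lambda u,v:(158+(u+.5)/9-.5,128+(v+.5)/9-.5)
s=lambda u,v:(316+(u-378+.5)/6-.5,186+(v+.5)/6-.5)
P=np.array([(115,45),(115,-45),(-35,-45),(-35,45)])
T=np.array([t(30,110),t(245,45),t(340,390),t(125,450)])
Sc=np.array([s(603,392),s(748,315),s(417,182)])
def W(q,p,z):
    c,s_=np.cos(p[2]),np.sin(p[2]);q=np.atleast_2d(q);return np.c_[p[0]+c*q[:,0]-s_*q[:,1],p[1]+s_*q[:,0]+c*q[:,1],np.full(len(q),z)]
rt=lambda p:(proj("top",W(P,p,12))-T).ravel()
rs=lambda p:(proj("scene",W(P[[0,1,3]],p,12))-Sc).ravel()
for f in(rt,rs,lambda p:np.r_[rt(p),rs(p)]):
    r=least_squares(f,[580,225,.3]);print(r.x.round(2),r.fun.round(2))
print("tip: top",backproj("top",t(157,272),126).round(1),"scene",backproj("scene",s(565,38),126).round(1))
for z in(65,71,77):print(z,"disc",backproj("top",t(188,308),z).round(1),backproj("scene",s(547,117),z).round(1))
```

```text
[5.8887e+02 2.3406e+02 3.0000e-01] [-0.02 -0.41 -0.11 -0.02  0.22  0.   -0.09  0.41]
[644.21 170.39   1.18] [ 14.84 -22.63  -9.17  15.19  -5.29   5.43]
[5.9701e+02 2.0823e+02 5.7000e-01] [  0.65   3.69  -1.91  -1.65   8.52  -6.12  10.86   0.17  22.52 -17.34
 -19.96  13.55  12.38  -9.78]
tip: top [588.3 235.1 126. ] scene [591.9 229.7 126. ]
65 disc [589.3 234.1  65. ] [587.8 232.3  65. ]
71 disc [587.8 233.   71. ] [592.6 229.5  71. ]
77 disc [586.4 231.9  77. ] [597.4 226.7  77. ]
```

Hook post comes out at about (589.5, 232.5) with yaw 0.30. The cameras disagree by about 2.5 mm, so I'm using the mean. Moving on to pick up the large spanner.

```bash
cat > h.py <<'E'
from bench import bot, solve_ik, imaging
import numpy as np, cv2
HK=np.array([589.5,232.5])
def st(msg=""):
    s=bot.get_state();print(msg,"t%.2f"%s["t"],s["tcp_pos"].round(2),"F",s["contact_force"].round(1),"T",s["wrist_torque"].round(2),"op%.3f"%s["opening"],"q6 %.2f"%s["qpos"][5]);return s
def yaw(a,p):   # the half turn nearest the present last joint
    c=[(abs(q[5]),y) for y in(a,a+np.pi,a-np.pi) if (q:=solve_ik([*p],[np.pi,0,y])) is not None]
    return min(c)[1]
def pick(x,y,a,op):
    w=yaw(a,(x,y,60)); bot.grip(op,60)
    bot.move_ptp([x,y,60],[np.pi,0,w]); st("above")
    bot.movel([x,y,14],max_speed=120); st("near")
    hit=bot.movel([x,y,-8],max_speed=25,threshold=5); s=st(f"down {hit}")
    return w
def shot(n,name,box,f):
    im=imaging.capture(n); x0,y0,x1,y1=box
    cv2.imwrite(f"pics/{name}.png",cv2.resize(im[y0:y1,x0:x1],None,fx=f,fy=f,interpolation=cv2.INTER_CUBIC))
E
python3 - <<'E'
from h import *
x,y,a=453.2,-104.0,-.132
w=pick(x,y,a,.78)
print("yaw",w)
E
```

```text
above t2.17 [ 453.67 -104.75   60.3 ] F [-0.5  0.3  0.2] T [0.02 0.02 0.03] op0.782 q6 -0.25
near t2.71 [ 453.18 -104.39   14.1 ] F [ 0.5 -0.3  0.5] T [ 0.02 -0.05 -0.03] op0.780 q6 -0.25
down False t3.74 [ 453.32 -104.04   -7.92] F [ 0.1 -0.7 -0.3] T [-0.03 -0.01 -0.  ] op0.778 q6 -0.25
yaw 3.009592653589793
```

Run:
```python
from h import *
bot.movel([453.2,-104,-3.5]); bot.grip(.3,70); s=st("grip")
bot.movel([453.2,-104,40]); st("up")
shot("scene","g1",(200,110,330,250),4)
```

```text
grip t4.46 [ 453.14 -103.98   -3.55] F [ 0.1 -0.3 -0.3] T [ 0.   -0.01  0.05] op0.296 q6 -0.25
up t4.90 [ 453.6  -104.16   40.09] F [-0.7  0.5 -0. ] T [-0.08  0.02 -0.01] op0.299 q6 -0.25
```

View pics/g1.png

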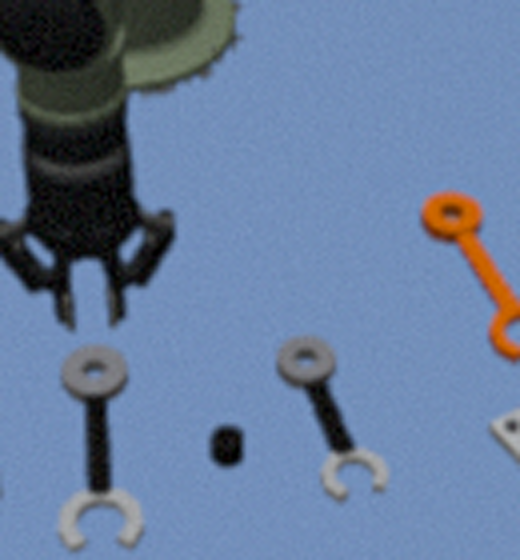

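Run:
```python
from fit import *
from h import *
for z in(15,40,50,60,70,80):print(z,[((proj(n,(453.2,-104,z))[0]-(200,110))*4).round(0) for n in("scene",)],proj("top",(453.2,-104,z)).round(1))
st()
shot("top","g2",(240,150,340,230),7)
bot.movel([453.2,-104,60]);bot.grip(0,20);st()
hit=bot.movel([453.2,-104,10],max_speed=30,threshold=6);st(hit)
bot.movel([453.2,-104,60])
```

```text
15 [array([ 94., 366.])] [[274.9 203.3]]
40 [array([ 92., 344.])] [[275.3 202.4]]
50 [array([ 92., 336.])] [[275.5 202. ]]
60 [array([ 91., 327.])] [[275.7 201.6]]
70 [array([ 90., 318.])] [[275.9 201.2]]
80 [array([ 89., 308.])] [[276.1 200.8]]
 t4.95 [ 452.88 -103.88   39.48] F [-1.   0.8  0.5] T [0.04 0.04 0.01] op0.303 q6 -0.25
 t5.65 [ 452.84 -103.89   59.54] F [-0.1  0.9 -0.1] T [0.02 0.01 0.  ] op-0.001 q6 -0.25
False t7.47 [ 453.34 -104.06   10.14] F [-0.7 -0.3 -0.9] T [-0.02 -0.03 -0.02] op0.000 q6 -0.25
```

View pics/g2.png

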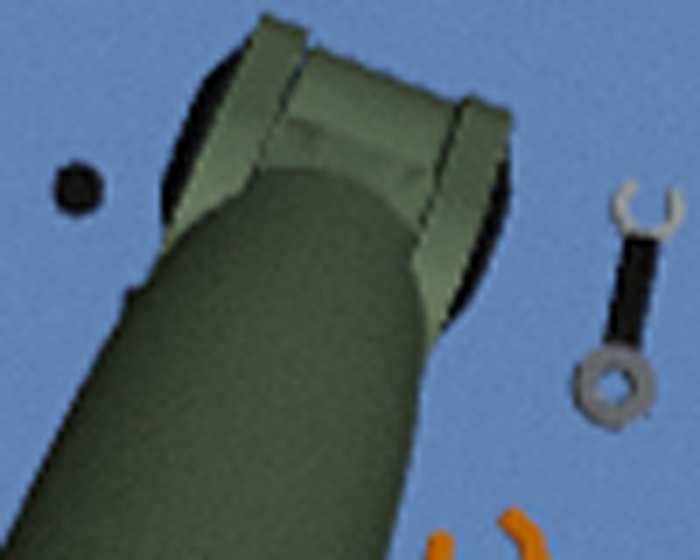

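The fingertips appear about 20 mm higher than the reported TCP. I'll measure that by touching free bench with the fingers shut, then at hub opening.

Run:
```python
from h import *
x,y=395,-100
bot.movel([x,y,20])
hit=bot.movel([x,y,-30],max_speed=45,threshold=4);st(hit)
bot.movel([x,y,8]); bot.grip(.61); st()
bot.movel([x,y,-8])
hit=bot.movel([x,y,-38],max_speed=40,threshold=4);st(hit)
bot.movel([x,y,20])
```

```text
True t9.54 [394.58 -99.85 -27.15] F [0.4 0.1 6.7] T [ 0.04  0.2  -0.  ] op-0.000 q6 -0.30
 t10.47 [394.88 -99.95   7.82] F [ 0.  -0.3 -0.6] T [ 0.01  0.03 -0.06] op0.611 q6 -0.30
True t11.30 [ 395.09 -100.05  -30.6 ] F [-0.1 -0.   5.5] T [-0.02  0.07 -0.05] op0.610 q6 -0.30
```

Real fingertip height is TCP + 27 mm with the fingers shut, and TCP + 30.4 mm at hub opening. Correcting for that and gripping.

Run:
```python
from h import *
x,y,a=453.2,-104.0,-.132
bot.grip(.78,70)
bot.movel([x,y,20])
hit=bot.movel([x,y,-27.5],max_speed=80,threshold=6);st(hit)
if not hit:
    bot.grip(.3,70); st("grip"); 
    bot.movel([x,y,0],max_speed=100); bot.dwell(.1); s=st("up")
    print(s["opening"]*85)
```

```text
False t13.36 [ 453.16 -104.06  -27.35] F [ 0.3 -0.6  0.2] T [ 0.03 -0.   -0.03] op0.774 q6 -0.25
grip t13.67 [ 453.75 -104.31  -26.15] F [-2.6  0.7 10.3] T [ 0.14  0.56 -0.05] op0.574 q6 -0.25
up t14.19 [ 4.5277e+02 -1.0383e+02 -4.5000e-01] F [-0.1 -0.4 -2.3] T [ 0.01  0.03 -0.  ] op0.578 q6 -0.25
49.16250268278869
```

Run:
```python
from h import *
bot.movel([453.2,-104,125],max_speed=200); bot.dwell(.15); st("up");st()
shot("scene","g3",(190,90,310,240),4)
```

```text
up t15.12 [ 451.96 -103.53  123.46] F [-0.7  0.5 -3.3] T [-0.01  0.   -0.  ] op0.576 q6 -0.25
 t15.12 [ 451.96 -103.53  123.46] F [-0.7  0.5 -3.3] T [-0.01  0.   -0.  ] op0.576 q6 -0.25
```

View pics/g3.png

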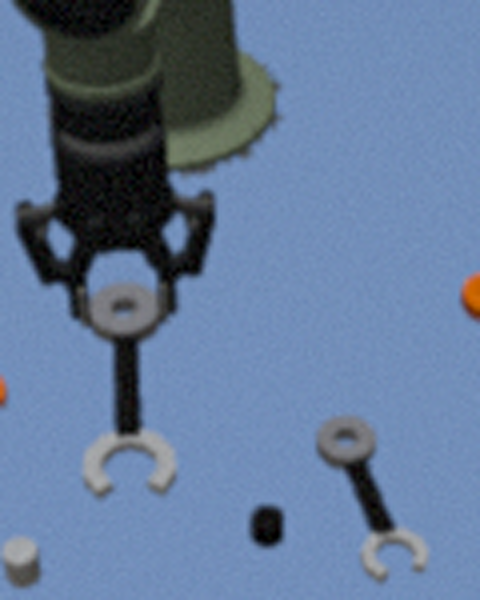

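The large spanner is held level by its hub, with the eye at (123,308) and the jaw at (130,465). Taking it over the hook and descending with force feedback.

```bash
cat >> h.py <<'E'
def down(xy,z0,z1,step=2,lim=9,speed=30,base=None,gain=.12,latlim=3):
    """step down; stop when |dFz|>lim; shift a little with the side force."""
    xy=np.array(xy,float); z=z0
    b=bot.get_state()["contact_force"] if base is None else base
    while z>z1:
        z-=step; bot.movel([*xy,z],max_speed=speed)
        s=bot.get_state(); f=s["contact_force"]-b
        print("z%.1f tcp%s f%s"%(z,s["tcp_pos"].round(1),f.round(1)))
        if f[2]>lim: break
        if np.hypot(*f[:2])>latlim: xy+=np.clip(gain*f[:2],-.6,.6)
    return xy,z,b
E
python3 - <<'E'
from h import *
from fit import proj
a=-.132
for d in(0,145):print(((proj("scene",(452+d*np.cos(a),-103.6+d*np.sin(a),166-3*(d>0)))[0]-(190,90))*4).round(0))
w=yaw(a,(*HK,125)); print(w)
bot.move_ptp([*HK,125],[np.pi,0,w]); bot.dwell(.2); s=st("over")
xy,z,b=down(HK,103,84,step=3,lim=8); print(xy,b)
E
```

```text
[122. 303.]
[128. 458.]
-3.2735926535897932
over t16.73 [589.78 231.1  125.26] F [ 0.2  0.5 -2. ] T [ 0.02  0.08 -0.01] op0.571 q6 0.39
z100.0 tcp[589.7 232.6 100.2] f[-0.5 -0.3  0.3]
z97.0 tcp[589.4 232.5  96.9] f[-0.5 -1.1  0.3]
z94.0 tcp[589.3 232.5  93.7] f[-0.2 -0.8  0.5]
z91.0 tcp[589.3 232.4  90.7] f[-0.1 -0.7  1. ]
z88.0 tcp[589.3 232.5  87.7] f[ 1.1 -0.4 -0.4]
z85.0 tcp[589.5 232.4  84.8] f[ 1.  -1.2 -0.4]
z82.0 tcp[589.4 232.4  81.7] f[ 0.8 -0.7 -1.9]
[589.5 232.5] [ 0.23518181  0.45303245 -2.02965189]
```

Run:
```python
from h import *
st()
b=np.array([.2,.4,-2.2])
xy,z,b=down([589.5,232.5],81.5,56,step=3,lim=12,base=b)
if z<57: xy,z,b=down(xy,z,34,step=1.5,lim=14,base=b)
print(xy,z);st()
```

```text
t19.21 [589.41 232.4   81.67] F [ 1.  -0.2 -3.9] T [-0.07 -0.06  0.03] op0.577 q6 0.39
z78.5 tcp[589.3 232.4  78.1] f[ 0.7 -0.6 -1.5]
z75.5 tcp[589.5 232.4  75.2] f[ 0.9 -0.  -1.1]
z72.5 tcp[589.5 232.5  72.2] f[ 0.7 -1.1 -1.7]
z69.5 tcp[589.3 232.4  69. ] f[ 0.3 -2.  -1.7]
z66.5 tcp[589.4 232.4  66.2] f[ 1.7 -0.4 -2.7]
z63.5 tcp[589.5 232.5  63.2] f[ 1.  -0.9 -1.6]
z60.5 tcp[589.2 232.4  60. ] f[ 0.8 -1.6 -1.8]
z57.5 tcp[589.4 232.4  57.2] f[ 0.3 -1.2 -1.6]
z54.5 tcp[589.4 232.5  54.2] f[ 1.7 -0.9 -1.8]
z53.0 tcp[589.5 232.5  52.9] f[ 0.9 -1.2 -1.3]
z51.5 tcp[589.6 232.5  51.4] f[ 0.4 -2.3 -0.4]
z50.0 tcp[589.6 232.4  49.9] f[ 2.  -2.3 -0.7]
z48.5 tcp[589.7 232.3  48.4] f[ 0.9  0.  -0.3]
z47.0 tcp[589.7 232.3  46.8] f[ 1.4 -0.4  0.8]
z45.5 tcp[589.7 232.3  45.3] f[ 0.9 -1.2 -0.5]
z44.0 tcp[589.7 232.2  43.8] f[ 0.7  0.  -0.9]
z42.5 tcp[589.7 232.2  42.3] f[ 0.7 -0.8 -0.4]
z41.0 tcp[589.6 232.2  40.7] f[ 1.7 -0.6 -1.6]
z39.5 tcp[589.7 232.3  39.8] f[-1.  -0.3  3.2]
z38.0 tcp[589.8 232.3  39. ] f[-2.5 -1.8  8.6]
z36.5 tcp[589.8 232.3  38.3] f[-3.9 -1.7 13.1]
z35.0 tcp[589.9 232.3  37.6] f[-4.2 -1.5 17.1]
[588.97845202 231.80215061] 35.0
 t24.73 [589.87 232.29  37.64] F [-4.  -1.1 14.9] T [-0.21  1.01  0.02] op0.575 q6 0.39
```

Home on the seat: contact at TCP 40.3 puts the seat at about 67 mm, which matches the picture. It then compressed at about 6.5 N/mm. Hold, unload, release, then look.

Run:
```python
from h import *
bot.dwell(.5); st("hold")
bot.movel([589.7,232.3,39.3],max_speed=30); st("relax")
bot.grip(.76); st("open")
bot.movel([589.7,232.3,125],max_speed=200); st("up")
shot("scene","g4",(270,130,390,250),5)
```

```text
hold t25.23 [589.91 232.26  37.66] F [-4.4 -1.  15.4] T [-0.2   0.91  0.02] op0.573 q6 0.39
relax t25.52 [589.9  232.38  39.56] F [-1.2  0.1  3.9] T [-0.12  0.33 -0.  ] op0.576 q6 0.39
open t25.82 [589.59 232.25  38.88] F [-0.3  0.8  0.5] T [-0.   -0.03 -0.  ] op0.758 q6 0.39
up t26.40 [589.4  232.2  124.39] F [-0.4 -0.6 -0.9] T [0.   0.01 0.02] op0.756 q6 0.39
```

View pics/g4.png

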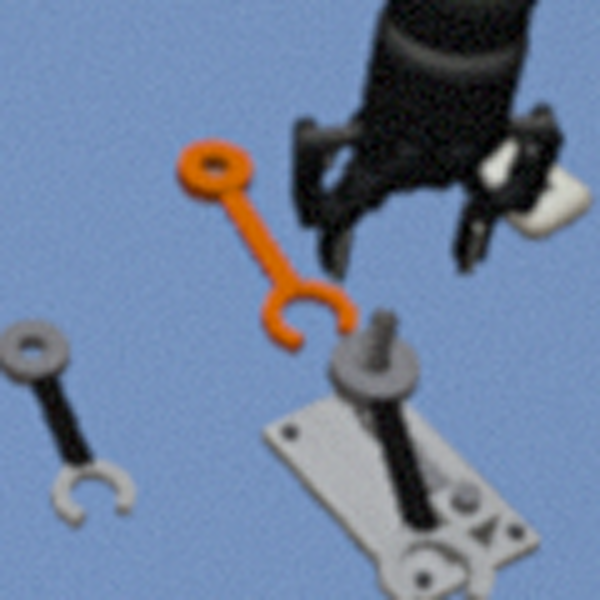

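The large spanner is threaded on the post and level. Next is the medium one.

```bash
cat >> h.py <<'E'
def fetch(x,y,a,op,zg=-26.):
    w=yaw(a,(x,y,30)); 
    bot.move_ptp([x,y,30],[np.pi,0,w]); bot.grip(op,70)
    hit=bot.movel([x,y,zg],max_speed=90,threshold=6); st(f"down {hit}")
    assert not hit
    bot.grip(.3,70); st("grip")
    bot.movel([x,y,125],max_speed=200)
    q=yaw(a,(*HK,125)); bot.move_ptp([589.6,232.4,125],[np.pi,0,q]); bot.dwell(.15); st("over")
E
python3 - <<'E'
from h import *
fetch(477.1,60.5,.052,.72)
xy,z,b=down([589.6,232.4],103,82,step=4,lim=8,latlim=9); print(xy,b)
E
```

```text
down False t28.35 [477.4   60.53 -25.78] F [-0.2 -0.6  0.5] T [ 0.01 -0.03 -0.04] op0.720 q6 -0.08
grip t28.66 [477.83  60.4  -24.61] F [-2.5 -0.5  8.5] T [-0.07  0.46  0.02] op0.518 q6 -0.08
over t30.55 [588.98 230.7  124.94] F [ 0.2  0.1 -1.8] T [0.   0.03 0.01] op0.514 q6 0.21
z99.0 tcp[589.8 232.5  99.2] f[-0.2 -0.4 -0.3]
z95.0 tcp[589.4 232.3  94.8] f[ 0.1 -0.   0.3]
z91.0 tcp[589.3 232.3  90.6] f[ 0.4  0.1 -0.6]
z87.0 tcp[589.5 232.3  86.7] f[-0.7 -1.2  0.1]
z83.0 tcp[589.5 232.3  82.6] f[-0.1  0.4 -1.8]
z79.0 tcp[589.5 232.2  78.7] f[ 0.7 -0.  -0.7]
[589.6 232.4] [ 0.19552295  0.08706228 -1.80827428]
```

Run:
```python
from h import *
b=np.array([0,0,-2.2])
xy,z,b=down([589.6,232.4],78.7,59,step=4,lim=9,base=b,latlim=5)
if z<60: xy,z,b=down(xy,z,50,step=1.2,lim=14.,base=b,latlim=5)
bot.dwell(.5);st("hold");print(z,xy)
```

```text
z74.7 tcp[589.7 232.4  74.3] f[ 1.7  0.3 -0.8]
z70.7 tcp[589.2 232.2  70.1] f[ 2.3 -0.2 -1.8]
z66.7 tcp[589.4 232.3  66.2] f[ 0.9  0.4 -2.2]
z62.7 tcp[589.5 232.4  62.3] f[ 1.3 -0.2 -1.2]
z58.7 tcp[589.4 232.4  58.3] f[ 1.5 -0.6 -2.1]
z57.5 tcp[589.5 232.4  57.4] f[ 1.3 -0.6  0.2]
z56.3 tcp[589.6 232.4  56.3] f[ 1.4 -0.6  1.2]
z55.1 tcp[589.7 232.4  55.6] f[-1.  -1.1  5.8]
z53.9 tcp[589.7 232.4  54.8] f[-1.7 -1.   9. ]
z52.7 tcp[589.8 232.5  54.3] f[-3.2 -1.6 13.1]
z51.5 tcp[589.9 232.5  53.7] f[-4.8 -2.6 16.4]
hold t36.41 [589.86 232.47  53.64] F [-4.4 -1.7 14. ] T [-0.43  1.02  0.03] op0.511 q6 0.21
51.499999999999986 [589.6 232.4]
```

Medium is home: contact came at TCP 56.2 against 56.6 predicted, on the same spring slope. Releasing it and fetching the small one.

Run:
```python
from h import *
bot.movel([589.7,232.4,55.3],max_speed=30); st("relax")
bot.grip(.70); st("open")
bot.movel([589.7,232.4,125],max_speed=200)
shot("scene","g5",(270,130,390,250),5)
fetch(451.1,-291.8,-.213,.66)
xy,z,b=down([589.6,232.4],103,85,step=4,lim=8,latlim=9); print(xy,b)
```

```text
relax t36.68 [589.89 232.45  55.75] F [-1.4 -1.   6.7] T [-0.27  0.34 -0.  ] op0.513 q6 0.21
open t36.98 [589.4  232.46  54.65] F [ 0.7 -0.3  0.2] T [-0.02 -0.03 -0.07] op0.702 q6 0.21
down False t40.51 [ 451.34 -292.01  -25.78] F [-1.2 -0.7  0.2] T [0.03 0.01 0.02] op0.660 q6 -0.50
grip t40.82 [ 451.64 -292.29  -24.67] F [-1.3  0.5  5.2] T [ 0.19  0.3  -0.02] op0.459 q6 -0.50
over t43.83 [589.97 231.28 125.06] F [ 0.6 -0.7 -0.8] T [0.03 0.   0.01] op0.460 q6 0.47
z99.0 tcp[589.8 232.5  99.2] f[-1.2  1.3 -0.3]
z95.0 tcp[589.4 232.4  94.8] f[-0.3  1.2  0. ]
z91.0 tcp[589.3 232.3  90.7] f[-0.7 -0.1 -0.3]
z87.0 tcp[589.4 232.2  86.7] f[ 0.3  1.2 -0.6]
z83.0 tcp[589.3 232.3  82.6] f[ 0.1 -0.3 -2. ]
[589.6 232.4] [ 0.55067185 -0.67094943 -0.7741468 ]
```

View pics/g5.png

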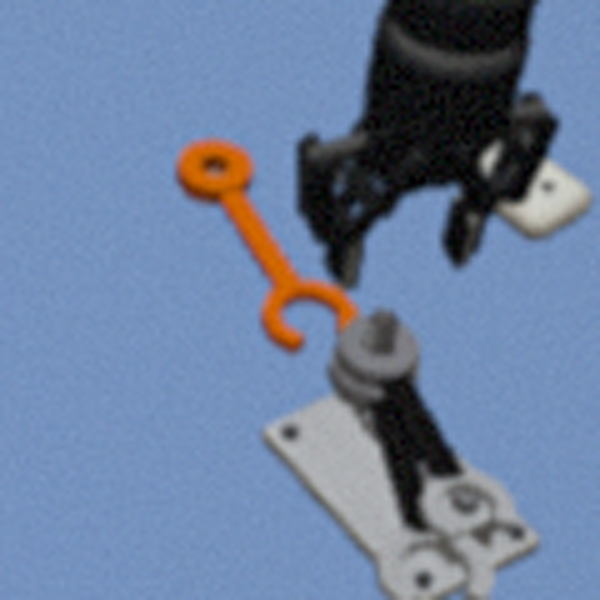

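The medium sits on the large with the post through both eyes. Now pushing the small down; I expect contact near TCP 71.3.

Run:
```python
from h import *
b=np.array([0,0,-1.6])
xy,z,b=down([589.6,232.4],82.6,74.5,step=4,lim=9,base=b,latlim=5)
if z<75: xy,z,b=down(xy,z,65,step=1.2,lim=14.,base=b,latlim=5)
bot.dwell(.5);st("hold");print(z,xy)
```

```text
z78.6 tcp[589.5 232.3  78.3] f[ 0.8 -1.5 -0.1]
z74.6 tcp[589.5 232.3  74.1] f[ 0.3 -0.7 -1.7]
z70.6 tcp[589.7 232.4  70.5] f[ 0.9 -0.5  0.7]
z69.4 tcp[589.9 232.4  70.1] f[-2.  -0.8  5.9]
z68.2 tcp[590.  232.4  69.5] f[-2.3 -2.1 10.2]
z67.0 tcp[590.1 232.4  68.9] f[-3.2 -2.1 13.7]
z65.8 tcp[590.2 232.4  68.3] f[-5.1 -3.7 17.6]
hold t48.35 [590.18 232.46  68.3 ] F [-4.6 -3.  14.9] T [-0.64  1.08  0.02] op0.460 q6 0.47
65.79999999999998 [589.6 232.4]
```

Run:
```python
from h import *
bot.movel([589.8,232.4,69.8],max_speed=30); st("relax")
bot.grip(.66); st("open")
bot.movel([589.8,232.4,130],max_speed=200)
bot.movel([480,60,200],max_speed=250); st()
a=imaging.capture("scene"); t=imaging.capture("top")
w=np.zeros((560,800,3),np.uint8)
w[:,:400]=cv2.resize(a[186:256,322:372],(400,560),interpolation=cv2.INTER_CUBIC)
w[:280,400:]=cv2.resize(t[110:215,150:300],(400,280),interpolation=cv2.INTER_CUBIC)
w[280:,400:]=cv2.resize(a[140:300,130:358],(400,280),interpolation=cv2.INTER_CUBIC)
cv2.imwrite("pics/fin.png",w)
```

```text
relax t48.63 [589.89 232.42  70.52] F [-3.7 -1.8  7.4] T [-0.33  0.58 -0.  ] op0.452 q6 0.47
open t48.94 [589.66 232.55  69.29] F [-0.2 -0.1 -0.2] T [ 0.01  0.01 -0.05] op0.660 q6 0.47
 t50.41 [480.2   60.54 199.39] F [-0.1 -0.7 -0. ] T [ 0.07 -0.02 -0.04] op0.661 q6 0.19
```

View pics/fin.png

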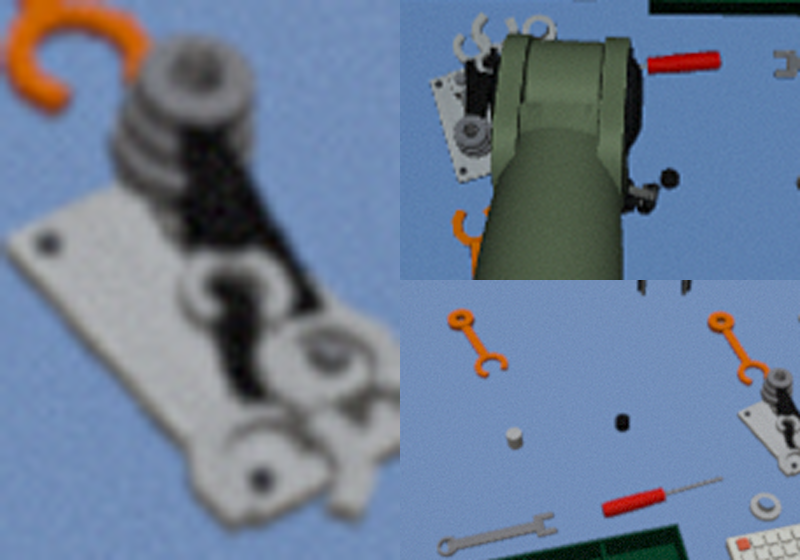

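The final picture shows all three hubs stacked on the post in order, flush and level (top hub at 197,75), and the bystanders haven't moved. Handing in.

```bash
python3 -c "
from bench import bot
print(bot.sign_off())"
```

```text
the job is handed in; nothing more can be done
None
```

I hung all three spanners on the hook – large first, then medium, then small – released them, moved the arm clear and handed the job in at about 50 s.

- **Seating:** each spanner was pushed down until it met what was below it, then held for about 0.5 s. The wrist read about 14–15 N during the holds, or about 16–18 N with the spanner's own weight. The large met the seat at about 67 mm. The medium and small stopped within 0.4 mm of their predicted heights, on the same spring slope of about 6.5 N/mm.
- **Last check:** the final pictures show three hubs stacked flush and level, with the post through the eyes. The slugs, screwdriver, wrench, flange and orange look-alikes in view had not moved. I had no clear final view of the mouse or the purple look-alike.
- **What disagreed:**
  - The first grasp closed on air above the large hub. The real fingertips sat about 27–30 mm higher than the reported TCP, which I measured by touching the bench and corrected for.
  - The two cameras differed by about 2.5 mm, so I used their mean.
  - I felt almost none of the expected ball drag on the way down, so I relied on the contact heights and the spring slope to judge each one home.

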